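# Load the tapping jig and throw its hold-down

### The arm

A 7-joint arm with a two-finger parallel gripper is mounted at the origin on the work surface. World frame = base frame: x ahead of the robot, y to its left, z up, the work surface at z = 0. Lengths are in m, angles in degrees, forces in N, time in s.
With the tool pointing down it reaches from about 0.425 to 0.875 m from the base axis. Payload 4.7 kg.
Tool frame: the origin (TCP) lies between the finger pads; the fingertips stand 8 mm ahead of it and the grasp point (between the pads) lies 11 mm behind it; x points along the fingers, z is the direction in which the jaws open and shut, and the axes are right-handed (so a half turn about x gives the same grasp; the last joint's range is limited). The gripper opens to 87 mm and grips with 3 to 60 N. Pads are 19 mm wide; open, the fingers measure 117 mm over their backs; the gripper's body (75 mm by 190 mm) begins 51 mm behind the grasp point.
Start: joints at [67.214, 18.392, -4.016, 83.108, 1.295, 78.541, -3.26], TCP at [0.26, -0.596, 0.231] pointing down, gripper open.
Joint ranges: [-163.93, 163.93], [-17.29, 119.83], [-79.2, 71.16], [3.27, 140.29], [-89.18, 269.18], [5.43, 117.66], [-154.24, 154.24]. Speed limits (degrees/s): [147.25, 147.25, 180, 180, 180, 180, 180].

### API

Orientations are given as [roll, pitch, yaw] about the fixed x, y, z axes, in that order (R = Rz(yaw) Ry(pitch) Rx(roll)).
In Python, from cell import telemetry, vision, sign_off gives the robot as it stands. The module is installed in compiled form; this text tells all that it offers.
- The arm moves only by the tool drive_tool, never from a script. Its arguments are lists of equal length, an entry for each row: "offset": the shift along the tool's x, y, z in m, a list of three; "angular": the turn, a rotation vector about the tool's x, y, z in rad, a list of three. A call has 1 to 10 rows; each row is the pose to reach, as a shift and turn from the pose measured when the call began, along the tool's axes at that moment; what a row does not reach only later rows make up. A row lasts 1/8 s, in which the tool goes at most 62.5 mm and 10.7 degrees, less where a joint would pass 70% of its speed; a pose out of reach is approached as far as the arm can. A call with a gripper value outside its range is refused whole. "fingers" is the closure, from -1 (fully open) to 1 (shut), set as the call begins (left out, the last holds). The fingers move at their own pace and stop on an object; "squeeze" is the grip in N (left out, the last holds). Time passes only in rows, so rows that repeat a pose let the fingers close. It gives the time, the measured TCP pose, the force and the opening at its end, in the units of the state.
- telemetry.get_obs(): the state, without advancing time (a new reading comes with each control period).
- vision.read_camera(name): name is "scene" or "top" or "wrist"; returns a dict with "pixels" (384x512x3 uint8, red, green, blue), "intrinsics" (3x3 intrinsics, pixels), "distortion" ([k1, k2, p1, p2, k3] as OpenCV has them; the pictures are not rectified), "world_from_camera" (4x4, takes a point from camera to world coordinates); the wrist camera has in their place "T_tool_cam" (4x4, takes a point from camera to tool coordinates, whose origin is the TCP and whose axes are the tool frame's). Camera axes: x right, y up, looking along -z (the intrinsics and any distortion apply to the point x, -y, -z); pixel columns grow to the right and rows downward; lengths in m; the calibration is good to about 2 mm. A picture is of the moment at which its call begins: read the wrist's pose just before it. There is no depth.
- sign_off(): hands the job in, once; it reports no verdict.
The state is a dict: "time_s": time; "qpos": joint angles; "joint_velocities": joint speeds; "effort": joint torques, N m; "tool_pos": TCP position; "tool_rot": TCP orientation; "force": force on the tool from outside, world axes, zero at the start; "wrist_torque": the same for the moment, N m; "grip_width": finger opening in m.
Only numpy, scipy, OpenCV 4.12 (cv2) and the standard library are available. Lean on these libraries where they do the work, as an engineer would, in place of code of your own. Each camera call takes 0.05 s, during which the arm holds its last target.

### The job

Load the printed bearing bracket into the tapping jig: lay it flat on the jig's bed with its long foot towards the hold-down, close along the side fence, and slide it home until it bears firmly but gently on the end stop's screw. Then tip the spring hold-down flap over from behind with an easy push until it snaps across and clamps the bracket's foot, and leave it so. Force nothing, and leave the other things on the bench where they are.

Things in the scene. Friction and masses are not known exactly. Their poses are not given: they have to be found in the camera images.
- bracket: Printed bearing bracket, plain grey, 0.12 kg, loose on the bench. Foot plate 120 x 40 x 12 mm (x, y, z), with an upright bearing housing on its -x end: block 38 long, 36 wide (grasp it here), top 46 mm above the underside, centred at x = -41 mm. Origin: centre of the underside; x points from the housing along the bare foot, which ends at x = +60 mm; z up.
- jig: Tapping jig fixed to the bench: aluminium bed 210 x 120 mm, its flat top 12 mm above the bench, with side fence, end stop and, behind the stop, a sprung hold-down flap. Origin at bench level, 85 mm from the bed's near (-x) edge, midway across; x points to stop and hold-down, y to the fence. A bracket fully home has its axes along the jig's and its origin at y = 0, z = 12 mm, x between -22 and -10 mm.
- fence: Steel side fence screwed to the bed, 104 x 14 mm (x, y), 9 mm high. Origin: centre of its underside, on the bed; axes as the jig's; the face that guides the bracket's long side is 7 mm towards -y. Rigid; the plastic bracket takes 12 N at most.
- stop: End stop: steel block on the bed, 12 x 44 mm (x, y), 13 mm high; origin: centre of its underside; axes as the jig's. An adjusting screw with a flat 11 mm head juts out towards -x, mid-block, 6.5 mm above the bed; the end of the bracket's foot bears on the head, 10 to 22 mm from the origin: its setting is not reported, feel for it. Press home with some 6 N; the plastic takes 12 N at most.
- flap (a joint): Angle of the hold-down flap, rad. 0: open (the start; arm up, leaning 15 degrees back). About 1.83: clamped on the bracket's foot; 1.95: shut with nothing under it. Springs hold it at either end. Pushed from behind near its top it resists with up to 9 N, snaps at about 1.15 rad and flies shut by itself. It must never be pushed with over 15 N.
- flap_hinge (a point): Middle of the flap's hinge, 50 mm above the bench, axes as the jig's, hinge line along y. The flap's arm is a steel strip 30 mm wide, 5 mm thick and 74 mm long from here, then a 22 mm thumb tab bent 30 degrees to the rear. On its front, 62 mm from here, a rubber-footed spindle stands out 26 mm; it comes down on the bracket's foot. Cheeks beside it reach 58 mm above the bench.
- flap_tab (a point): Middle of the rear face of the thumb tab, the flap's top end; moves with the flap. Push here from behind, towards the jig's -x. Open, it lies 29 mm behind and 77 mm above the hinge; the tab's upper edge, rearmost and highest, is 8 mm further back and higher. Axes meaningless.
Mind the look-alikes: they are no part of the job. What is shaped like the bracket but orange or yellow is not meant.

How it is judged (in metres and radians):
On the way:
1. with the flap still open, the bracket lies on the bed and is pressed on the end stop's screw with more than 2 N for 0.2 s (contact force between bracket and stop above 2 N and value of joint flap below 0.2 rad and z of bracket in the frame of jig below 0.0135 m and x of bracket in the frame of jig between -0.025 and -0.007 m and y of bracket in the frame of jig between -0.006 and 0.0015 m), for 0.2 s.
At the end, for the whole second after the job is handed in: The flap (1.76 to 1.90 rad) bears on the bracket's foot with over 2 N; the bracket lies flat on the bed at rest, the end of its foot within 1.8 mm of the stop screw's head, its side within 1.8 mm of the fence, parallel to the jig within 0.03 rad; the robot touches nothing (value of joint flap between 1.76 and 1.9 rad and contact force between flap and bracket above 2 N and x of stop_screw_c0 in the frame of bracket between 0.0605 and 0.0638 m and y of bracket in the frame of jig between -0.0018 and 0.0015 m and z of bracket in the frame of jig between 0.0105 and 0.0135 m and angle between the x axis of bracket and the x axis of jig, either way round below 0.03 rad and angle between bracket's own z axis and vertical below 0.03 rad and linear speed of bracket below 0.02 m/s).
It fails at once if the bracket is pressed on the end stop or on the fence with more than 12 N (contact force between bracket and stop above 12 N or contact force between bracket and fence above 12 N).
It fails at once if the flap is pushed with more than 15 N (contact force between any of the fingers, the arm and flap above 15 N).
It fails at once if another thing on the bench is moved by more than 20 mm (distance of any of pulley_block, gear, tap_wrench, oil, calliper, tape, driver from where it was at the start of the episode above 0.02 m).
It also fails if it takes over 66 s, if anything falls off the work surface, if the arm or the gripper's body presses on something with over 40 N, if the wrist force passes 120 N, or if a joint passes its speed limit or range.

## Working session

There is one attempt and no reset: what is moved stays moved. The work goes in short steps, Python scripts to look and compute and a tool call to move; the robot and the scene stay as the last step left them, time stands still between calls to the robot, and variables do not carry over. Pictures are saved under pics/ and viewed, and the job is handed in when it is done.

Besides the shell and the picture viewer there is one more tool, called after "Call:" as name(argument=value, ...) on one line, values as JSON. drive_tool: Moves the arm, as the interface text tells. Its arguments: {"type":"object","properties":{"offset":{"type":"array"},"angular":{"type":"array"},"fingers":{"type":"number"},"squeeze":{"type":"number"}},"required":["offset","angular"]}

```bash
mkdir -p pics; cat > h.py <<'E'
import numpy as np, cv2
from cell import telemetry, vision, sign_off
def shot(n,f):
    c=vision.read_camera(n); cv2.imwrite(f'pics/{f}.png',cv2.cvtColor(c['pixels'],cv2.COLOR_RGB2BGR)); return c
E
python3 - <<'E'
from h import *
o=telemetry.get_obs(); print({k:np.round(v,3).tolist() for k,v in o.items()})
import pickle
for n in ['scene','top','wrist']:
    c=shot(n,n+'0'); pickle.dump(c,open(n+'0.pkl','wb'))
    for k in c:
        if k!='pixels': print(n,k,np.round(c[k],4).tolist())
E
```

```text
{'time_s': 0.0, 'qpos': [67.215, 18.438, -4.016, 83.175, 1.294, 78.543, -3.26], 'joint_velocities': [0.069, -0.017, 0.004, -0.014, 0.043, 0.0, 0.002], 'effort': [-0.001, -49.13, -0.404, -31.253, -0.064, 0.044, 0.0], 'tool_pos': [0.26, -0.595, 0.229], 'tool_rot': [-177.644, 89.89, 115.952], 'force': [-0.055, 0.975, -0.187], 'wrist_torque': [-0.017, -0.016, 0.05], 'grip_width': 0.087}
scene intrinsics [[391.466, 0.0, 255.882], [0.0, 391.466, 197.6374], [0.0, 0.0, 1.0]]
scene distortion [-0.0594, 0.0, 0.0, 0.0, 0.0]
scene world_from_camera [[0.4332, -0.676, 0.5961, 1.0768], [0.9013, 0.3253, -0.286, -0.3421], [-0.0006, 0.6612, 0.7502, 0.9212], [0.0, 0.0, 0.0, 1.0]]
top intrinsics [[485.9889, 0.0, 255.9254], [0.0, 485.9889, 192.8847], [0.0, 0.0, 1.0]]
top distortion [-0.0365, 0.0, 0.0, 0.0, 0.0]
top world_from_camera [[-0.0096, 0.9817, -0.1902, 0.2055], [-0.9999, -0.0116, -0.0092, -0.0181], [-0.0112, 0.1901, 0.9817, 1.2865], [0.0, 0.0, 0.0, 1.0]]
wrist intrinsics [[326.465, 0.0, 258.2474], [0.0, 326.465, 189.4457], [0.0, 0.0, 1.0]]
wrist distortion [0.0077, 0.0, 0.0, 0.0, 0.0]
wrist T_tool_cam [[-0.0011, 0.2906, -0.9568, -0.1537], [-0.0, 0.9568, 0.2906, 0.0806], [1.0, 0.0004, -0.0011, 0.0001], [0.0, 0.0, 0.0, 1.0]]
```

View pics/scene0.png

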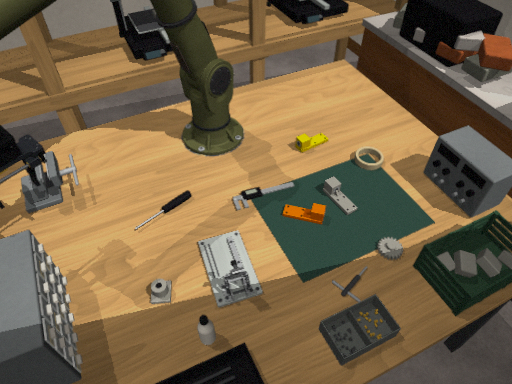

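View pics/top0.png

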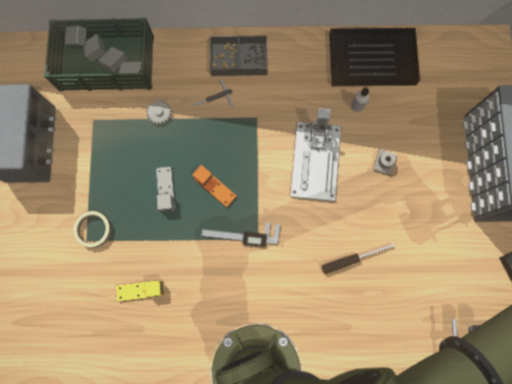

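View pics/wrist0.png

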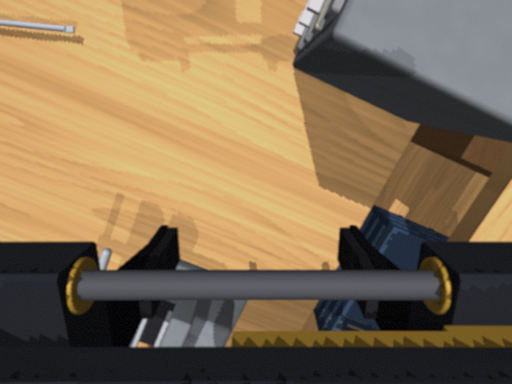

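The grey bracket is at about (165,187) in the top view, with its housing at the lower end. The jig is at (317,160) with its flap up at (322,115). I'll enlarge both.

```bash
python3 - <<'E'
import cv2
a=cv2.imread('pics/top0.png')
x=cv2.resize(a[100:215,275:355],None,fx=5,fy=5,interpolation=cv2.INTER_CUBIC)
y=cv2.resize(a[155:220,135:195],None,fx=6,fy=6,interpolation=cv2.INTER_CUBIC)
cv2.imwrite('pics/a1.png',x);cv2.imwrite('pics/a2.png',y)
b=cv2.imread('pics/scene0.png')
cv2.imwrite('pics/a3.png',cv2.resize(b[220:315,185:275],None,fx=6,fy=6,interpolation=cv2.INTER_CUBIC))
cv2.imwrite('pics/a4.png',cv2.resize(b[165:230,305:375],None,fx=6,fy=6,interpolation=cv2.INTER_CUBIC))
E
```

```text
(no output)
```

View pics/a1.png

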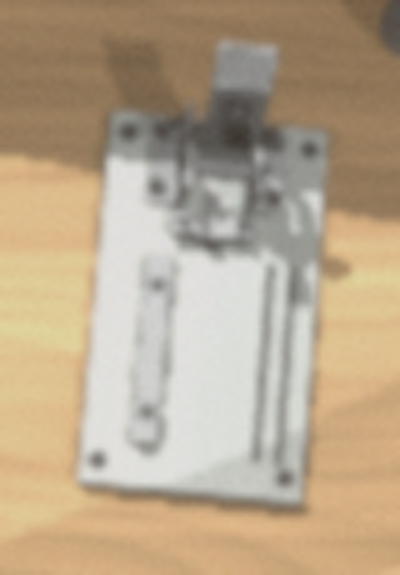

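View pics/a2.png

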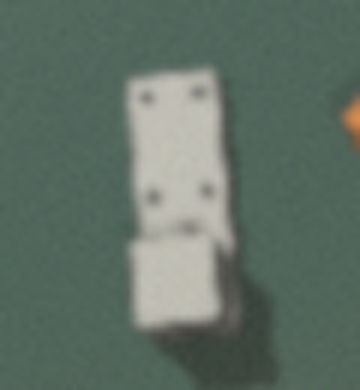

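View pics/a3.png

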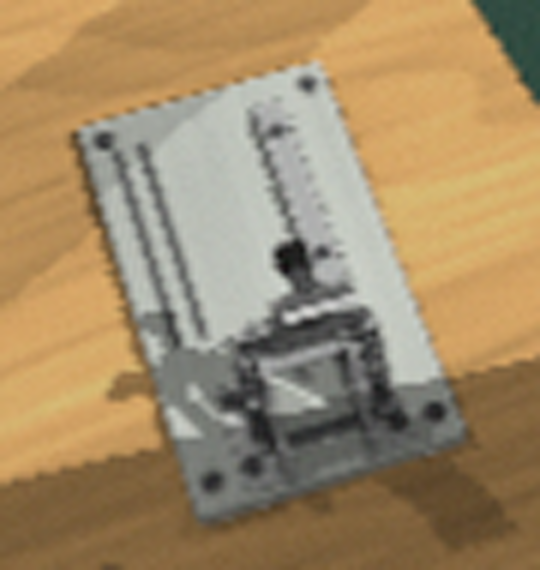

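View pics/a4.png

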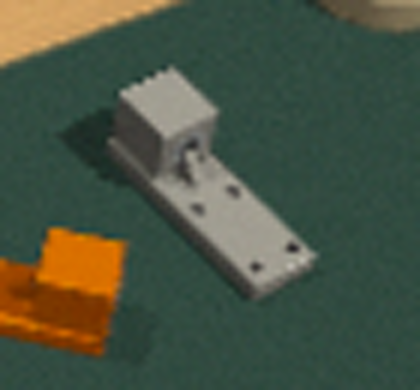

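```bash
cat >> h.py <<'E'
import pickle
from scipy.optimize import least_squares
def proj(P,c,T=None):
    T=c['world_from_camera'] if T is None else T
    R=T[:3,:3]; t=T[:3,3]
    Q=(np.atleast_2d(P)-t)@R; Q=Q*[1,-1,-1]
    return cv2.projectPoints(Q,np.zeros(3),np.zeros(3),np.array(c['intrinsics']),np.array(c['distortion']))[0].reshape(-1,2)
def ray(uv,c,T=None):
    T=c['world_from_camera'] if T is None else T
    n=cv2.undistortPoints(np.array(uv,float).reshape(-1,1,2),np.array(c['intrinsics']),np.array(c['distortion'])).reshape(-1,2)
    d=np.c_[n[:,0],-n[:,1],-np.ones(len(n))]@T[:3,:3].T
    return T[:3,3],d
def onplane(uv,c,z,T=None):
    o,d=ray(uv,c,T); return o+d*((z-o[2])/d[:,2])[:,None]
def tri(uvs,cams,Ts=None):
    A=np.zeros((3,3));b=np.zeros(3)
    for i,(uv,c) in enumerate(zip(uvs,cams)):
        o,d=ray([uv],c,None if Ts is None else Ts[i]); d=d[0]/np.linalg.norm(d[0]); M=np.eye(3)-np.outer(d,d); A+=M;b+=M@o
    return np.linalg.solve(A,b)
def planar(p,M):
    x,y,a=p[:3];c,s=np.cos(a),np.sin(a);M=np.asarray(M,float)
    return np.c_[x+c*M[:,0]-s*M[:,1],y+s*M[:,0]+c*M[:,1],M[:,2]+(p[3] if len(p)>3 else 0)]
E
python3 - <<'E'
from h import *
top=pickle.load(open('top0.pkl','rb'));sc=pickle.load(open('scene0.pkl','rb'))
f=lambda l,o,s:(np.array(l)+.5)/s-.5+o
jt=f([(110,110),(328,130),(303,503),(80,487)],(275,100),5)
js=f([(465,440),(200,515),(78,130),(320,63)],(185,220),6)
# model: TL = +x,+y ; TR=+x,-y; BR=-x,-y; BL=-x,+y
J=[(.125,.06,.012),(.125,-.06,.012),(-.085,-.06,.012),(-.085,.06,.012)]
bt=f([(128,78),(213,68),(132,240),(212,235),(217,322),(135,328)],(135,155),6)
bs=f([(315,260),(252,293),(217,112),(160,142),(118,93),(170,68)],(305,165),6)
B=[(.06,.02,.012),(.06,-.02,.012),(-.022,.018,.046),(-.022,-.018,.046),(-.06,-.018,.046),(-.06,.018,.046)]
for nm,M,t,s in [('jig',J,jt,js),('br',B,bt,bs)]:
    for i in range(len(M)): print(nm,M[i],np.round(tri([t[i],s[i]],[top,sc]),4))
    for views in ['t','s','ts']:
        def r(p):
            W=planar(p,M);e=[]
            if 't' in views:e.append(proj(W,top)-t)
            if 's' in views:e.append(proj(W,sc)-s)
            return np.concatenate(e).ravel()
        S=least_squares(r,[.5,0,0]); print(nm,views,np.round(S.x,4),np.degrees(S.x[2]).round(2),'rms',np.sqrt(np.mean(S.fun**2)).round(2))
E
```

```text
jig (0.125, 0.06, 0.012) [ 0.6521 -0.1206  0.0079]
jig (0.125, -0.06, 0.012) [ 0.6376 -0.238   0.0137]
jig (-0.085, -0.06, 0.012) [ 0.4305 -0.216   0.0119]
jig (-0.085, 0.06, 0.012) [ 0.4415 -0.0971  0.0087]
jig t [ 0.5199 -0.1666 -0.1023] -5.86 rms 0.24
jig s [ 0.5216 -0.1651 -0.1165] -6.68 rms 0.5
jig ts [ 0.5207 -0.1659 -0.1089] -6.24 rms 0.52
br (0.06, 0.02, 0.012) [0.5253 0.2637 0.0121]
br (0.06, -0.02, 0.012) [0.5291 0.2244 0.0111]
br (-0.022, 0.018, 0.046) [0.4438 0.2518 0.0488]
br (-0.022, -0.018, 0.046) [0.446  0.2171 0.0447]
br (-0.06, -0.018, 0.046) [0.4079 0.2146 0.0459]
br (-0.06, 0.018, 0.046) [0.4052 0.2493 0.0468]
br t [0.4672 0.2382 0.1008] 5.78 rms 0.31
br s [0.4665 0.2369 0.0982] 5.62 rms 0.25
br ts [0.4668 0.2377 0.0996] 5.71 rms 0.33
```

```bash
cat >> h.py <<'E'
from scipy.spatial.transform import Rotation as Ro
def pose():
    o=telemetry.get_obs(); return np.array(o['tool_pos']),Ro.from_euler('xyz',o['tool_rot'],degrees=True)
def Rdown(jaw): # tool x down, tool z at world yaw jaw (deg)
    z=np.array([np.cos(np.radians(jaw)),np.sin(np.radians(jaw)),0]);x=np.array([0,0,-1.]);return Ro.from_matrix(np.c_[x,np.cross(z,x),z])
def rel(p,R,p0=None,R0=None):
    if p0 is None:p0,R0=pose()
    return np.round(R0.inv().apply(np.array(p)-p0),4).tolist(),np.round((R0.inv()*R).as_rotvec(),4).tolist()
def TW(c): # wrist cam pose
    p,R=pose();T=np.eye(4);T[:3,:3]=R.as_matrix();T[:3,3]=p;return T@np.array(c['T_tool_cam'])
E
python3 - <<'E'
from h import *
p,R=pose();print(R.as_matrix().round(3))
top=pickle.load(open('top0.pkl','rb'));sc=pickle.load(open('scene0.pkl','rb'))
print('oil base',onplane([(358,107)],top,0),onplane([(206,342)],sc,0),'cap',tri([(364.5,92),(204,320)],[top,sc]))
print('tab', onplane([(275+(245/5),100+48/5)],top,.135))
print(rel([.426,.2336,.16],Rdown(95.7)),rel([.426,.2336,.16],Rdown(-84.3)))
E
```

```text
[[-0.001  0.916  0.4  ]
 [ 0.001  0.4   -0.916]
 [-1.    -0.    -0.001]]
oil base [[ 0.69578602 -0.29356041  0.        ]] [[ 0.70675609 -0.29685157  0.        ]] cap [ 0.69864982 -0.28943939  0.10096187]
tab [[ 0.63845703 -0.1793742   0.135     ]]
([0.0707, 0.4839, -0.693], [-2.8293, -0.0005, -0.0021]) ([0.0707, 0.4839, -0.693], [0.3123, -0.0015, 0.0003])
```

```bash
python3 - <<'E'
from h import *
print(rel([.495,-.168,.22],Rdown(-96.2)))
E
```

```text
([0.0101, 0.3864, -0.2975], [0.52, -0.0014, 0.0005])
```

Call:
drive_tool(offset=[[0.01,0.04,-0.03],[0.01,0.087,-0.067],[0.01,0.136,-0.104],[0.01,0.185,-0.142],[0.01,0.234,-0.18],[0.01,0.283,-0.218],[0.01,0.331,-0.255],[0.01,0.366,-0.282],[0.01,0.386,-0.2975],[0.01,0.386,-0.2975]], angular=[[0.06,0,0],[0.12,0,0],[0.19,0,0],[0.26,0,0],[0.33,0,0],[0.4,0,0],[0.46,0,0],[0.5,0,0],[0.52,0,0],[0.52,0,0]], fingers=-1)

```text
time_s: 1.4
tool_pos: [0.4953, -0.1657, 0.22]
tool_rot: [-152.3, 89.9, 111.7]
force: [0.6, -0.5, -0.6]
grip_width: 0.0868
```

```bash
python3 - <<'E'
from h import *
o=telemetry.get_obs();print(np.round(o['qpos'],1),np.abs(o['joint_velocities']).max())
T0=pose(); c=shot('wrist','w1'); c['T']=None
p,R=T0;T=np.eye(4);T[:3,:3]=R.as_matrix();T[:3,3]=p;c['T']=T@np.array(c['T_tool_cam']);pickle.dump(c,open('w1.pkl','wb'))
c=cv2.imread('pics/w1.png');cv2.imwrite('pics/w1b.png',cv2.resize(c[:250,100:400],None,fx=2.5,fy=2.4,interpolation=cv2.INTER_CUBIC))
E
```

```text
[ 37.6   4.3 -23.  101.3   1.7  74.8 -81.6] 3.1181177318041753
```

View pics/w1.png

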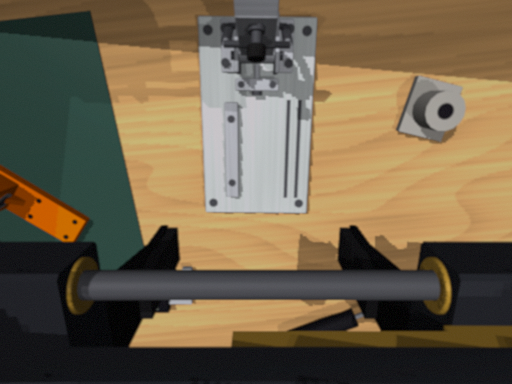

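View pics/w1b.png

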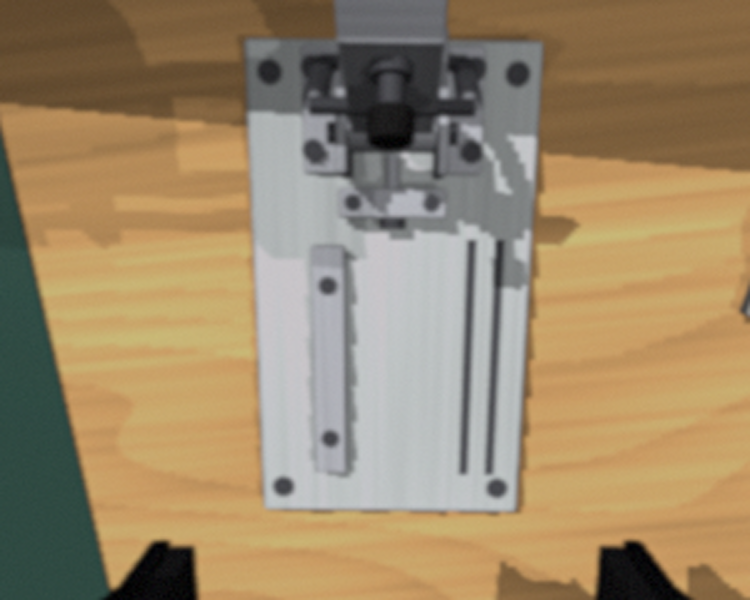

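```bash
python3 - <<'E'
from h import *
top=pickle.load(open('top0.pkl','rb'));sc=pickle.load(open('scene0.pkl','rb'));w=pickle.load(open('w1.pkl','rb'))
f=lambda l,o,s:(np.array(l)+.5)/np.array(s)-.5+o
jt=f([(110,110),(328,130),(303,503),(80,487)],(275,100),5)
js=f([(465,440),(200,515),(78,130),(320,63)],(185,220),6)
jw=f([(245,40),(544,42),(518,512),(266,509)],(100,0),(2.5,2.4))
J=[(.125,.06,.012),(.125,-.06,.012),(-.085,-.06,.012),(-.085,.06,.012)]
for i in range(4): print(np.round(tri([jt[i],js[i],jw[i]],[top,sc,w],[top['world_from_camera'],sc['world_from_camera'],w['T']]),4), onplane([jw[i]],w,.012,w['T']).round(4))
def r(p,v='tsw'):
    W=planar(p,J);e=[]
    if 't' in v:e.append(proj(W,top)-jt)
    if 's' in v:e.append(proj(W,sc)-js)
    if 'w' in v:e.append(proj(W,w,w['T'])-jw)
    return np.concatenate(e).ravel()
for v in ['w','tsw']:
    S=least_squares(r,[.5,-.1,0],args=(v,));print(v,S.x.round(4),np.degrees(S.x[2]).round(2),np.sqrt(np.mean(S.fun**2)).round(2))
S=least_squares(r,[.5,-.1,0],args=('w',)).x
def injig(P,p=S):
    d=P[:,:2]-p[:2];c,s=np.cos(p[2]),np.sin(p[2]);return np.c_[c*d[:,0]+s*d[:,1],-s*d[:,0]+c*d[:,1]].round(4)
g=lambda l,z:injig(onplane(f(l,(100,0),(2.5,2.4)),w,z,w['T']))
print('fence top corners',g([(315,247),(343,245),(346,474),(315,472)],.021))
print('stop top',g([(341,190),(443,190),(445,215),(338,215)],.025))
print('screw head',g([(392,228)],.0185))
print('hinge? bar',g([(392,143)],.05))
print('tab upper/lower edge', g([(390,42)],.121))
E
```

```text
[ 0.6522 -0.1206  0.008 ] [[ 0.6514 -0.1211  0.012 ]]
[ 0.6378 -0.2383  0.0142] [[ 0.6384 -0.2394  0.012 ]]
[ 0.4307 -0.2163  0.0118] [[ 0.4312 -0.2167  0.012 ]]
[ 0.4421 -0.0972  0.0079] [[ 0.4451 -0.0982  0.012 ]]
w [ 0.5213 -0.1666 -0.1103] -6.32 0.72
tsw [ 0.5212 -0.1664 -0.1101] -6.31 0.62
fence top corners [[ 0.042   0.0327]
 [ 0.0429  0.021 ]
 [-0.0619  0.0209]
 [-0.061   0.035 ]]
stop top [[ 0.0654  0.0213]
 [ 0.0657 -0.02  ]
 [ 0.0557 -0.021 ]
 [ 0.0553  0.0226]]
screw head [[0.0501 0.0006]]
hinge? bar [[0.0819 0.0006]]
tab upper/lower edge [[0.1031 0.0008]]
```

```bash
python3 - <<'E'
from h import *
print(rel([.426,.2336,.19],Rdown(-84.3)))
E
```

```text
([0.0304, -0.1106, -0.3919], [-0.2056, -0.0011, 0.0014])
```

Call:
drive_tool(offset=[[0.004,-0.013,-0.045],[0.008,-0.028,-0.1],[0.012,-0.044,-0.155],[0.016,-0.059,-0.21],[0.02,-0.075,-0.265],[0.024,-0.09,-0.32],[0.028,-0.102,-0.36],[0.03,-0.1105,-0.392],[0.03,-0.1105,-0.392],[0.03,-0.1105,-0.392]], angular=[[-0.025,0,0],[-0.05,0,0],[-0.08,0,0],[-0.11,0,0],[-0.14,0,0],[-0.17,0,0],[-0.19,0,0],[-0.2056,0,0],[-0.2056,0,0],[-0.2056,0,0]])

```text
time_s: 2.7
tool_pos: [0.4269, 0.2315, 0.1902]
tool_rot: [-90.5, 89.9, -174.9]
force: [-0.7, -0.1, 0.0]
grip_width: 0.087
```

```bash
cat >> h.py <<'E'
def wshot(f):
    p,R=pose();c=shot('wrist',f);T=np.eye(4);T[:3,:3]=R.as_matrix();T[:3,3]=p;c['T']=T@np.array(c['T_tool_cam']);pickle.dump(c,open(f+'.pkl','wb'));return c
E
python3 - <<'E'
from h import *
o=telemetry.get_obs();print(np.round(o['qpos'],1),np.abs(o['joint_velocities']).max(),o['tool_pos'],o['tool_rot'])
wshot('w2');c=cv2.imread('pics/w2.png');cv2.imwrite('pics/w2b.png',cv2.resize(c[:250,170:340],None,fx=4,fy=2.4,interpolation=cv2.INTER_CUBIC))
E
```

```text
[  15.2    2.   -47.2  107.5    1.5   71.2 -116.9] 0.45558821428679985 [0.42690241 0.23149482 0.19017489] [ -90.48540192   89.91257544 -174.94744272]
```

View pics/w2.png

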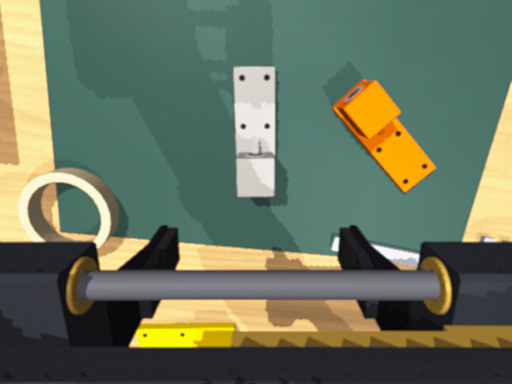

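View pics/w2b.png

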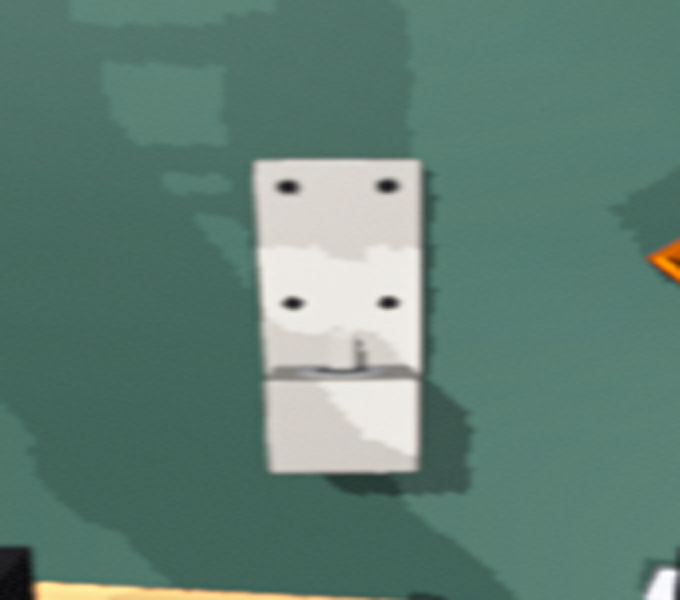

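```bash
python3 - <<'E'
from h import *
top=pickle.load(open('top0.pkl','rb'));sc=pickle.load(open('scene0.pkl','rb'));w=pickle.load(open('w2.pkl','rb'))
f=lambda l,o,s:(np.array(l)+.5)/np.array(s)-.5+o
bt=f([(128,78),(213,68),(132,240),(212,235),(217,322),(135,328)],(135,155),6)
bs=f([(315,260),(252,293),(217,112),(160,142),(118,93),(170,68)],(305,165),6)
bw=f([(253,160),(422,160),(266,379),(419,379),(418,471),(270,472)],(170,0),(4,2.4))
B=[(.06,.02,.012),(.06,-.02,.012),(-.022,.018,.046),(-.022,-.018,.046),(-.06,-.018,.046),(-.06,.018,.046)]
for i in range(6): print(np.round(tri([bt[i],bs[i],bw[i]],[top,sc,w],[top['world_from_camera'],sc['world_from_camera'],w['T']]),4))
def r(p,v):
    W=planar(p,B);e=[]
    if 't' in v:e.append(proj(W,top)-bt)
    if 's' in v:e.append(proj(W,sc)-bs)
    if 'w' in v:e.append(proj(W,w,w['T'])-bw)
    return np.concatenate(e).ravel()
for v in ['w','tsw']:
    S=least_squares(r,[.5,.2,0],args=(v,)).x;print(v,S.round(4),np.degrees(S[2]).round(2),np.sqrt(np.mean(r(S,v)**2)).round(2))
g=planar(S,[(-.041,0,0)])[0];print(g)
print(rel([g[0],g[1],.026],Rdown(-90+np.degrees(S[2]))))
E
```

```text
[0.5256 0.2643 0.0117]
[0.5295 0.2246 0.011 ]
[0.4444 0.2526 0.0477]
[0.4469 0.2176 0.0438]
[0.4092 0.2146 0.0452]
[0.4061 0.2496 0.0458]
w [0.4691 0.2386 0.1084] 6.21 0.42
tsw [0.4687 0.2384 0.1069] 6.12 0.57
[0.42796442 0.23402272 0.        ]
([0.1642, 0.0015, -0.0026], [-0.011, -0.0001, 0.0014])
```

Call:
drive_tool(offset=[[0.04,0.001,-0.002],[0.09,0.001,-0.002],[0.13,0.001,-0.002],[0.15,0.001,-0.002],[0.164,0.001,-0.002],[0.164,0.001,-0.002],[0.164,0.001,-0.002]], angular=[[-0.013,0,0],[-0.013,0,0],[-0.013,0,0],[-0.013,0,0],[-0.013,0,0],[-0.013,0,0],[-0.013,0,0]])

```text
time_s: 3.62
tool_pos: [0.4285, 0.2335, 0.0271]
tool_rot: [141.7, 90.0, 57.9]
force: [1.5, -0.1, 0.9]
grip_width: 0.0867
```

Call:
drive_tool(offset=[[0,0,0],[0,0,0],[0,0,0],[0,0,0],[0,0,0],[0,0,0],[0,0,0]], angular=[[0,0,0],[0,0,0],[0,0,0],[0,0,0],[0,0,0],[0,0,0],[0,0,0]], fingers=1, squeeze=20)

```text
time_s: 4.5
tool_pos: [0.4284, 0.2336, 0.0271]
tool_rot: [154.2, 90.0, 70.4]
force: [0.1, -0.5, -0.3]
grip_width: 0.0356
```

```bash
cat >> h.py <<'E'
JIG=np.array([.5212,-.1665,-.1101])
def j2w(x,y): return planar(JIG,[(x,y,0)])[0][:2]
def w2j(P):
    d=np.array(P)[:2]-JIG[:2];c,s=np.cos(JIG[2]),np.sin(JIG[2]);return np.array([c*d[0]+s*d[1],-s*d[0]+c*d[1]])
def st():
    o=telemetry.get_obs();p,R=pose();F=np.array(o['force']);c,s=np.cos(JIG[2]),np.sin(JIG[2])
    z=R.as_matrix()[:,2];print('t',o['time_s'],'jig xy',w2j(p).round(4),'z',p[2].round(4),'jawyaw-jig',round(np.degrees(np.arctan2(z[1],z[0])-JIG[2])+90,2),'toolx',R.as_matrix()[:,0].round(4),'Fjig',np.round([c*F[0]+s*F[1],-s*F[0]+c*F[1],F[2]],2),'w',round(o['grip_width'],4))
E
python3 - <<'E'
from h import *
st()
a=j2w(-.086,-.003);p,R=pose()
RT=Rdown(-90-6.31)
print(a,rel([a[0],a[1],.13],RT),rel([p[0],p[1],.13],R))
E
```

```text
t 4.5 jig xy [-0.1362  0.3875] z 0.0271 jawyaw-jig 12.52 toolx [ 2.e-04  4.e-04 -1.e+00] Fjig [ 0.17 -0.49 -0.26] w 0.0356
[ 0.43539109 -0.16003235] ([-0.1031, -0.0357, 0.392], [0.2186, -0.0004, -0.0002]) ([-0.1029, 0.0, -0.0], [0.0, 0.0, 0.0])
```

Call:
drive_tool(offset=[[-0.035,0,0],[-0.08,0,0],[-0.103,0.005,0.03],[-0.103,0.01,0.08],[-0.103,0.012,0.13],[-0.103,0.012,0.18],[-0.103,0.008,0.23],[-0.103,0.0,0.28],[-0.103,-0.015,0.33],[-0.103,-0.028,0.37]], angular=[[0,0,0],[0,0,0],[0.015,0,0],[0.045,0,0],[0.07,0,0],[0.1,0,0],[0.13,0,0],[0.155,0,0],[0.185,0,0],[0.21,0,0]])

```text
time_s: 5.75
tool_pos: [0.4397, -0.1395, 0.1297]
tool_rot: [-104.6, 90.0, 159.4]
force: [0.6, -0.7, -0.7]
grip_width: 0.0363
```

```bash
python3 - <<'E'
from h import *
st()
a=j2w(-.086,-.003)
RT=Rdown(-90-6.31)
print(rel([a[0],a[1],.05],RT))
E
```

```text
t 5.75 jig xy [-0.084   0.0179] z 0.1297 jawyaw-jig 0.36 toolx [-4.e-04  1.e-04 -1.e+00] Fjig [ 0.63 -0.61 -0.69] w 0.0363
([0.0797, -0.0021, 0.0209], [0.0063, -0.0001, 0.0004])
```

Call:
drive_tool(offset=[[0.0,-0.002,0.021],[0.03,-0.002,0.021],[0.055,-0.002,0.021],[0.07,-0.002,0.021],[0.07,-0.002,0.021]], angular=[[0.006,0,0],[0.006,0,0],[0.006,0,0],[0.006,0,0],[0.006,0,0]])

```text
time_s: 6.38
tool_pos: [0.4346, -0.1596, 0.0587]
tool_rot: [-112.9, 89.8, 150.8]
force: [0.5, 0.9, -0.2]
grip_width: 0.0358
```

```bash
python3 - <<'E'
from h import *
st()
wshot('w3');c=cv2.imread('pics/w3.png');cv2.imwrite('pics/w3b.png',cv2.resize(c[:250,130:380],None,fx=3,fy=2.4,interpolation=cv2.INTER_CUBIC))
E
```

```text
t 6.375 jig xy [-0.0868 -0.0027] z 0.0587 jawyaw-jig 0.03 toolx [-0.0026  0.0014 -1.    ] Fjig [ 0.39  0.95 -0.17] w 0.0358
```

View pics/w3b.png

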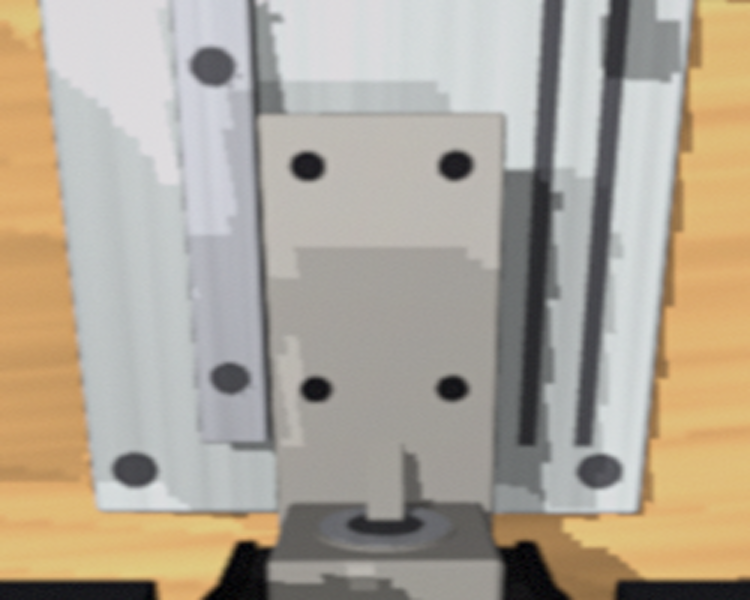

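```bash
python3 - <<'E'
from h import *
w=pickle.load(open('w3.pkl','rb'));f=lambda l:(np.array(l)+.5)/np.array((3,2.4))-.5+(130,0)
for l,z in [([(260,116),(503,115),(495,500),(278,500)],.0437),([(253,60),(265,440),(250,0),(172,0)],.021),([(100,510),(639,512)],.012)]:
    print([w2j(P).round(4).tolist() for P in onplane(f(l),w,z,w['T'])])
E
```

```text
[[0.013, 0.0174], [0.0132, -0.0212], [-0.068, -0.0227], [-0.0681, 0.0171]]
[[0.0269, 0.0209], [-0.0603, 0.0219], [0.0386, 0.0209], [0.0386, 0.0344]]
[[-0.0827, 0.0598], [-0.0832, -0.058]]
```

Call:
drive_tool(offset=[[0.008,0,0],[0.014,0,0],[0.017,0,0],[0.018,0,0],[0.018,0,0]], angular=[[0,0,0],[0,0,0],[0,0,0],[0,0,0],[0,0,0]])

```text
time_s: 7.05
tool_pos: [0.4356, -0.16, 0.0418]
tool_rot: [-122.9, 90.0, 140.8]
force: [0.1, 0.1, -0.8]
grip_width: 0.0358
```

Call:
drive_tool(offset=[[0.0005,0,0],[0.001,0,0],[0.0015,0,0],[0.0015,0,0]], angular=[[0,0,0],[0,0,0],[0,0,0],[0,0,0]])

```text
time_s: 7.55
tool_pos: [0.4355, -0.16, 0.0402]
tool_rot: [-119.4, 89.9, 144.4]
force: [-0.1, -0.3, -1.1]
grip_width: 0.0357
```

```bash
python3 - <<'E'
from h import *
st()
E
```

```text
t 7.55 jig xy [-0.0859 -0.0029] z 0.0402 jawyaw-jig 0.03 toolx [-8.e-04  6.e-04 -1.e+00] Fjig [-0.06 -0.33 -1.09] w 0.0357
```

Call:
drive_tool(offset=[[0.0007,0,0],[0.0014,0,0],[0.0014,0,0]], angular=[[0,0,0],[0,0,0],[0,0,0]])

```text
time_s: 7.92
tool_pos: [0.4355, -0.16, 0.039]
tool_rot: [-109.8, 89.9, 153.9]
force: [-2.0, 1.3, 2.5]
grip_width: 0.0362
```

Call:
drive_tool(offset=[[0.0005,0,0],[0.001,0,0],[0.001,0,0]], angular=[[0,0,0],[0,0,0],[0,0,0]])

```text
time_s: 8.3
tool_pos: [0.4355, -0.16, 0.039]
tool_rot: [-91.7, 89.9, 172.1]
force: [-4.0, 0.9, 10.6]
grip_width: 0.0357
```

Call:
drive_tool(offset=[[-0.0003,0,-0.0007],[-0.0003,0,-0.0014],[-0.0003,0,-0.002],[-0.0003,0,-0.002]], angular=[[0,0,0],[0,0,0],[0,0,0],[0,0,0]])

```text
time_s: 8.8
tool_pos: [0.4358, -0.1579, 0.0392]
tool_rot: [-96.1, 89.9, 167.6]
force: [-0.1, -0.2, -1.0]
grip_width: 0.036
```

```bash
python3 - <<'E'
from h import *
st()
E
```

```text
t 8.8 jig xy [-0.0858 -0.0009] z 0.0392 jawyaw-jig 0.04 toolx [-1.3e-03  3.0e-04 -1.0e+00] Fjig [-0.13 -0.19 -1.04] w 0.036
```

Call:
drive_tool(offset=[[0,0,-0.0003],[0,0,-0.0006],[0,0,-0.0006]], angular=[[0,0,0],[0,0,0],[0,0,0]])

```text
time_s: 9.18
tool_pos: [0.4359, -0.1573, 0.0392]
tool_rot: [-95.7, 89.9, 168.0]
force: [0.8, 0.1, -0.8]
grip_width: 0.0359
```

Call:
drive_tool(offset=[[0,0,-0.0003],[0,0,-0.0005],[0,0,-0.0005]], angular=[[0,0,0],[0,0,0],[0,0,0]])

```text
time_s: 9.55
tool_pos: [0.4359, -0.1567, 0.0392]
tool_rot: [-97.9, 89.9, 165.9]
force: [-0.6, 0.2, -0.5]
grip_width: 0.0358
```

```bash
python3 - <<'E'
from h import *
st()
E
```

```text
t 9.55 jig xy [-0.0859  0.0003] z 0.0392 jawyaw-jig 0.04 toolx [-1.4e-03  3.0e-04 -1.0e+00] Fjig [-0.62  0.1  -0.49] w 0.0358
```

Call:
drive_tool(offset=[[0,0,-0.0003],[0,0,-0.0005],[0,0,-0.0005]], angular=[[0,0,0],[0,0,0],[0,0,0]])

```text
time_s: 9.93
tool_pos: [0.4359, -0.1566, 0.0392]
tool_rot: [-85.9, 89.9, 177.8]
force: [-0.2, -1.4, 0.2]
grip_width: 0.0358
```

Call:
drive_tool(offset=[[0,0,-0.0003],[0,0,-0.0004],[0,0,-0.0004]], angular=[[0,0,0],[0,0,0],[0,0,0]])

```text
time_s: 10.3
tool_pos: [0.4359, -0.1564, 0.0392]
tool_rot: [-74.1, 89.9, -170.4]
force: [-1.4, -3.3, -0.5]
grip_width: 0.0355
```

```bash
python3 - <<'E'
from h import *
st()
E
```

```text
t 10.3 jig xy [-0.0859  0.0007] z 0.0392 jawyaw-jig 0.01 toolx [-1.4e-03 -2.0e-04 -1.0e+00] Fjig [-1.07 -3.44 -0.51] w 0.0355
```

Call:
drive_tool(offset=[[0,0,0.0004],[0,0.003,0.0005],[0,0.007,0.0005],[0,0.011,0.0005],[0,0.014,0.0005],[0,0.017,0.0005],[0,0.019,0.0005],[0,0.02,0.0005],[0,0.02,0.0005]], angular=[[0,0,0],[0,0,0],[0,0,0],[0,0,0],[0,0,0],[0,0,0],[0,0,0],[0,0,0],[0,0,0]])

```text
time_s: 11.42
tool_pos: [0.4559, -0.159, 0.0392]
tool_rot: [-76.5, 89.9, -172.8]
force: [-0.1, 0.6, -1.5]
grip_width: 0.0358
```

```bash
python3 - <<'E'
from h import *
st()
w=wshot('w4');c=cv2.imread('pics/w4.png');cv2.imwrite('pics/w4b.png',cv2.resize(c[:250,130:380],None,fx=3,fy=2.4,interpolation=cv2.INTER_CUBIC))
E
```

```text
t 11.425 jig xy [-0.0657  0.0003] z 0.0392 jawyaw-jig 0.01 toolx [-1.1e-03 -1.0e-04 -1.0e+00] Fjig [-0.19  0.59 -1.49] w 0.0358
```

View pics/w4b.png

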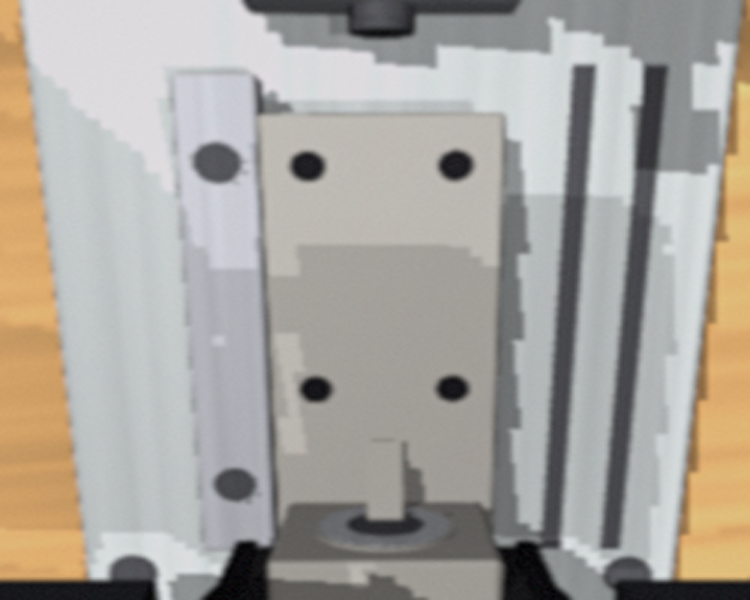

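```bash
python3 - <<'E'
from h import *
w=pickle.load(open('w4.pkl','rb'));f=lambda l:(np.array(l)+.5)/np.array((3,2.4))-.5+(130,0)
for l,z in [([(260,116),(503,115),(495,500),(278,500)],.024),([(381,37)],.0185),([(381,37)],.024),([(258,90),(270,540)],.021)]:
    print([w2j(P).round(4).tolist() for P in onplane(f(l),w,z,w['T'])])
E
```

```text
[[0.0341, 0.0203], [0.0343, -0.0183], [-0.047, -0.0197], [-0.047, 0.02]]
[[0.0493, 0.0011]]
[[0.0482, 0.001]]
[[0.0393, 0.0208], [-0.0582, 0.0222]]
```

Call:
drive_tool(offset=[[0,0.002,0],[0,0.005,0],[0,0.008,0],[0,0.01,0],[0,0.011,0],[0,0.011,0]], angular=[[0,0,0],[0,0,0],[0,0,0],[0,0,0],[0,0,0],[0,0,0]])

```text
time_s: 12.22
tool_pos: [0.4669, -0.1602, 0.0392]
tool_rot: [-76.6, 89.9, -172.9]
force: [0.5, 0.3, -0.4]
grip_width: 0.0359
```

Call:
drive_tool(offset=[[0,0.0005,0],[0,0.001,0],[0,0.001,0]], angular=[[0,0,0],[0,0,0],[0,0,0]])

```text
time_s: 12.6
tool_pos: [0.4679, -0.1604, 0.0392]
tool_rot: [-72.9, 89.9, -169.2]
force: [0.7, -0.0, -0.4]
grip_width: 0.0359
```

Call:
drive_tool(offset=[[0,0.0003,0],[0,0.0006,0],[0,0.0006,0]], angular=[[0,0,0],[0,0,0],[0,0,0]])

```text
time_s: 12.98
tool_pos: [0.4686, -0.1604, 0.0392]
tool_rot: [-74.7, 90.0, -171.0]
force: [-0.2, 0.4, -0.1]
grip_width: 0.0358
```

```bash
python3 - <<'E'
from h import *
st()
E
```

```text
t 12.975 jig xy [-0.053   0.0003] z 0.0392 jawyaw-jig 0.01 toolx [-8.e-04 -1.e-04 -1.e+00] Fjig [-0.24  0.37 -0.08] w 0.0358
```

Call:
drive_tool(offset=[[0,0.0003,0],[0,0.0006,0],[0,0.0006,0]], angular=[[0,0,0],[0,0,0],[0,0,0]])

```text
time_s: 13.35
tool_pos: [0.4692, -0.1605, 0.0392]
tool_rot: [-75.5, 90.0, -171.8]
force: [0.5, 0.4, -0.3]
grip_width: 0.0361
```

Call:
drive_tool(offset=[[0,0.0003,0],[0,0.0005,0],[0,0.0005,0]], angular=[[0,0,0],[0,0,0],[0,0,0]])

```text
time_s: 13.72
tool_pos: [0.4698, -0.1606, 0.0392]
tool_rot: [-70.5, 90.0, -166.8]
force: [-0.2, -0.7, -0.5]
grip_width: 0.0358
```

```bash
python3 - <<'E'
from h import *
st()
E
```

```text
t 13.725 jig xy [-0.0518  0.0003] z 0.0392 jawyaw-jig 0.01 toolx [-7.e-04 -2.e-04 -1.e+00] Fjig [-0.1  -0.76 -0.5 ] w 0.0358
```

Call:
drive_tool(offset=[[0,0.0003,0],[0,0.0005,0],[0,0.0005,0]], angular=[[0,0,0],[0,0,0],[0,0,0]])

```text
time_s: 14.1
tool_pos: [0.4703, -0.1606, 0.0392]
tool_rot: [-69.3, 90.0, -165.5]
force: [-0.2, 0.2, -1.5]
grip_width: 0.0359
```

Call:
drive_tool(offset=[[0,0.0002,0],[0,0.0004,0],[0,0.0004,0]], angular=[[0,0,0],[0,0,0],[0,0,0]])

```text
time_s: 14.48
tool_pos: [0.4708, -0.1606, 0.0392]
tool_rot: [-70.3, 90.0, -166.5]
force: [0.2, 0.3, -0.4]
grip_width: 0.036
```

Call:
drive_tool(offset=[[0,0.0002,0],[0,0.0004,0],[0,0.0004,0]], angular=[[0,0,0],[0,0,0],[0,0,0]])

```text
time_s: 14.85
tool_pos: [0.4708, -0.1607, 0.0391]
tool_rot: [-81.9, 89.9, -178.2]
force: [-0.6, -0.8, 0.2]
grip_width: 0.0357
```

```bash
python3 - <<'E'
from h import *
st()
E
```

```text
t 14.85 jig xy [-0.0507  0.0003] z 0.0391 jawyaw-jig 0.01 toolx [-0.0012 -0.     -1.    ] Fjig [-0.48 -0.84  0.25] w 0.0357
```

Call:
drive_tool(offset=[[0,0.0003,0],[0,0.0005,0],[0,0.0005,0]], angular=[[0,0,0],[0,0,0],[0,0,0]])

```text
time_s: 15.22
tool_pos: [0.4708, -0.1606, 0.0391]
tool_rot: [-86.1, 89.9, 177.6]
force: [-3.4, 0.9, 1.9]
grip_width: 0.0361
```

```bash
python3 - <<'E'
from h import *
st()
E
```

```text
t 15.225 jig xy [-0.0507  0.0003] z 0.0391 jawyaw-jig 0.01 toolx [-2.3e-03  1.0e-04 -1.0e+00] Fjig [-3.45  0.51  1.87] w 0.0361
```

Call:
drive_tool(offset=[[0,0.0004,0],[0,0.0006,0],[0,0.0008,0],[0,0.0008,0],[0,0.0008,0],[0,0.0008,0]], angular=[[0,0,0],[0,0,0],[0,0,0],[0,0,0],[0,0,0],[0,0,0]])

```text
time_s: 15.98
tool_pos: [0.4708, -0.1607, 0.0391]
tool_rot: [-87.7, 89.8, 176.0]
force: [-5.7, 0.5, 4.2]
grip_width: 0.0361
```

```bash
python3 - <<'E'
from h import *
for i in range(3): st()
E
```

```text
t 15.975 jig xy [-0.0507  0.0003] z 0.0391 jawyaw-jig 0.0 toolx [-4.e-03  3.e-04 -1.e+00] Fjig [-5.74 -0.18  4.16] w 0.0361
t 15.975 jig xy [-0.0507  0.0003] z 0.0391 jawyaw-jig 0.0 toolx [-4.e-03  3.e-04 -1.e+00] Fjig [-5.74 -0.18  4.16] w 0.0361
t 15.975 jig xy [-0.0507  0.0003] z 0.0391 jawyaw-jig 0.0 toolx [-4.e-03  3.e-04 -1.e+00] Fjig [-5.74 -0.18  4.16] w 0.0361
```

Call:
drive_tool(offset=[[-0.0002,0.0004,0],[-0.0002,0.0008,0],[-0.0002,0.001,0],[-0.0002,0.001,0],[-0.0002,0.001,0]], angular=[[0,0,0],[0,0,0],[0,0,0],[0,0,0],[0,0,0]])

```text
time_s: 16.6
tool_pos: [0.4709, -0.1607, 0.0391]
tool_rot: [-89.2, 89.6, 174.5]
force: [-6.1, 1.2, 4.2]
grip_width: 0.0358
```

Call:
drive_tool(offset=[[0.0002,0.0001,0],[0.0002,0.0001,0],[0.0002,0.0001,0]], angular=[[0,0,-0.003],[0,0,-0.003],[0,0,-0.003]])

```text
time_s: 16.98
tool_pos: [0.4709, -0.1607, 0.039]
tool_rot: [-88.8, 89.4, 174.9]
force: [-4.7, 1.0, 4.5]
grip_width: 0.0358
```

```bash
python3 - <<'E'
from h import *
st()
E
```

```text
t 16.975 jig xy [-0.0507  0.0003] z 0.039 jawyaw-jig 0.01 toolx [-9.6e-03  9.0e-04 -1.0e+00] Fjig [-4.79  0.48  4.47] w 0.0358
```

Call:
drive_tool(offset=[[0,-0.0002,0],[0,-0.0003,0],[0,-0.0003,0],[0,-0.0003,0]], angular=[[0,0,0.003],[0,0,0.006],[0,0,0.0095],[0,0,0.0095]])

```text
time_s: 17.48
tool_pos: [0.4709, -0.1606, 0.0391]
tool_rot: [74.2, 90.0, -22.1]
force: [-1.5, -0.0, 0.5]
grip_width: 0.036
```

```bash
python3 - <<'E'
from h import *
st()
E
```

```text
t 17.475 jig xy [-0.0507  0.0003] z 0.0391 jawyaw-jig 0.02 toolx [ 6.e-04 -3.e-04 -1.e+00] Fjig [-1.54 -0.18  0.45] w 0.036
```

Call:
drive_tool(offset=[[0,0,0],[0,0,0],[0,0,0],[0,0,0],[0,0,0]], angular=[[0,0,0],[0,0,0],[0,0,0],[0,0,0],[0,0,0]], fingers=-1)

```text
time_s: 18.1
tool_pos: [0.4709, -0.1606, 0.0391]
tool_rot: [78.5, 90.0, -17.8]
force: [0.1, -0.1, 0.3]
grip_width: 0.0782
```

Call:
drive_tool(offset=[[-0.02,0,0],[-0.06,0,0],[-0.11,0,0],[-0.15,0,0],[-0.18,0,0],[-0.18,0,0]], angular=[[0,0,0],[0,0,0],[0,0,0],[0,0,0],[0,0,0],[0,0,0]])

```text
time_s: 18.85
tool_pos: [0.4724, -0.161, 0.2217]
tool_rot: [71.4, 89.6, -24.9]
force: [-0.2, -0.8, -0.5]
grip_width: 0.0871
```

```bash
python3 - <<'E'
from h import *
st()
w=wshot('w5');c=cv2.imread('pics/w5.png');cv2.imwrite('pics/w5b.png',cv2.resize(c[:250,150:350],None,fx=4,fy=2.4,interpolation=cv2.INTER_CUBIC))
E
```

```text
t 18.85 jig xy [-0.0491  0.0001] z 0.2217 jawyaw-jig 0.02 toolx [ 0.0057 -0.0026 -1.    ] Fjig [-0.14 -0.83 -0.52] w 0.0871
```

View pics/w5b.png

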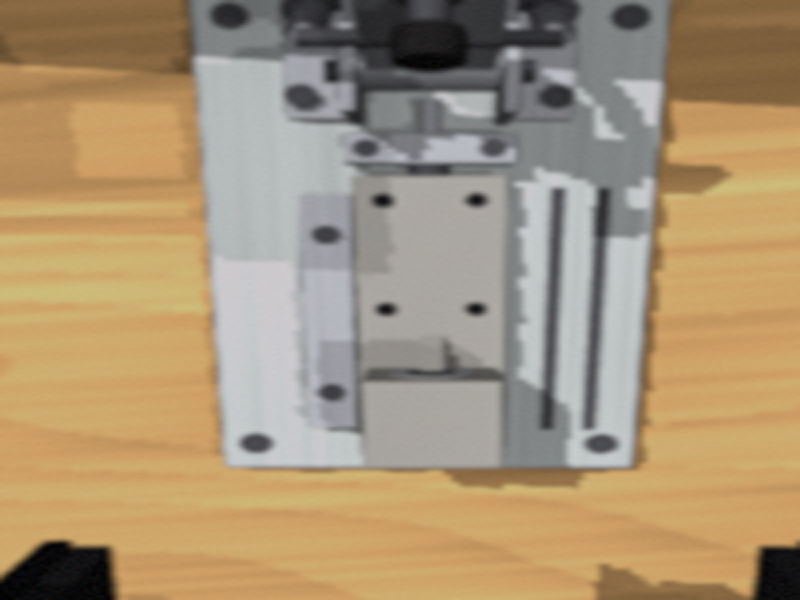

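```bash
python3 - <<'E'
from h import *
top=pickle.load(open('top0.pkl','rb'))
print([w2j(P).round(4).tolist() for P in onplane([(323.9,108.0),(322.6,117.6)],top,.135)],[w2j(P).round(4).tolist() for P in onplane([(322.6,117.6)],top,.1215)])
a=j2w(.165,0);print(rel([a[0],a[1],.22],Rdown(-96.31)))
E
```

```text
[[0.1221, 0.0006], [0.0967, 0.002]] [[0.1017, 0.0007]]
([0.0004, 0.2153, 0.0003], [0.0003, 0.001, -0.0027])
```

Call:
drive_tool(offset=[[0,0.04,0],[0,0.085,0],[0,0.13,0],[0,0.175,0],[0,0.205,0],[0,0.215,0],[0,0.215,0]], angular=[[0,0,0],[0,0,0],[0,0,0],[0,0,0],[0,0,0],[0,0,0],[0,0,0]], fingers=1)

```text
time_s: 19.77
tool_pos: [0.6843, -0.1839, 0.2187]
tool_rot: [-27.4, 90.0, -123.7]
force: [0.7, -0.6, 0.3]
grip_width: 0.0248
```

```bash
python3 - <<'E'
from h import *
st()
shot('scene','s6');wshot('w6')
a=j2w(.165,0);print(rel([a[0],a[1],.114],Rdown(-96.31)))
c=cv2.imread('pics/s6.png');cv2.imwrite('pics/s6b.png',cv2.resize(c[180:360,150:350],None,fx=3.3,fy=3.3,interpolation=cv2.INTER_CUBIC))
E
```

```text
t 19.775 jig xy [0.164  0.0006] z 0.2187 jawyaw-jig 0.05 toolx [-2.e-04 -3.e-04 -1.e+00] Fjig [ 0.8  -0.54  0.3 ] w 0.0248
([0.106, 0.0012, 0.0001], [0.0003, 0.0012, -0.0013])
```

View pics/s6b.png

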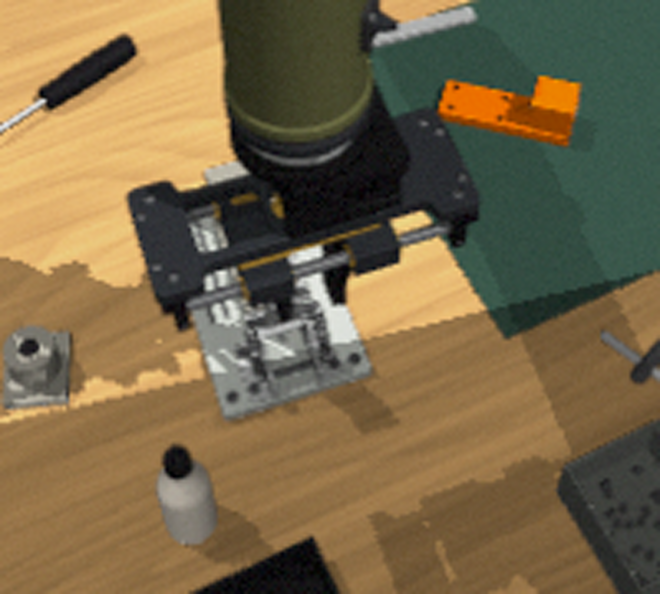

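View pics/w6.png

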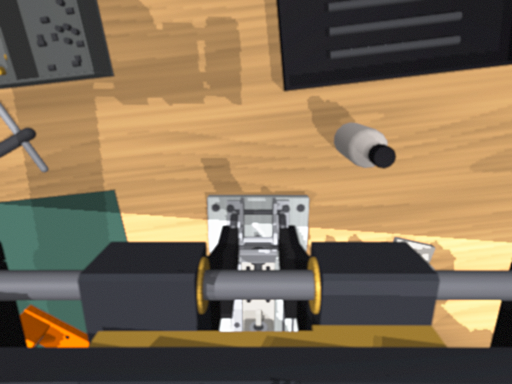

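Call:
drive_tool(offset=[[0.02,0.003,0],[0.05,0.003,0],[0.08,0.003,0],[0.1,0.002,0.0006],[0.105,0.001,0.0006],[0.105,0.001,0.0006]], angular=[[0,0,0],[0,0,0],[0,0,0],[0,0,0],[0,0,0],[0,0,0]])

```text
time_s: 20.62
tool_pos: [0.6851, -0.1851, 0.1154]
tool_rot: [55.2, 89.9, -41.1]
force: [-0.2, 0.0, 0.6]
grip_width: 0.0002
```

```bash
python3 - <<'E'
from h import *
st()
wshot('w7')
E
```

```text
t 20.625 jig xy [ 0.1649 -0.0005] z 0.1154 jawyaw-jig 0.01 toolx [ 0.0017 -0.0015 -1.    ] Fjig [-0.25 -0.01  0.58] w 0.0002
```

View pics/w7.png

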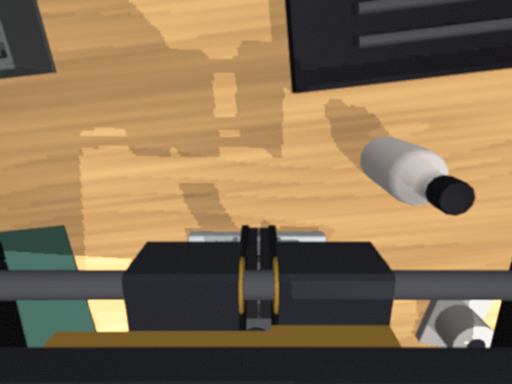

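Call:
drive_tool(offset=[[0,-0.006,0],[0,-0.013,0],[0,-0.019,0],[0,-0.024,0],[0,-0.026,0],[0,-0.026,0]], angular=[[0,0,0],[0,0,0],[0,0,0],[0,0,0],[0,0,0],[0,0,0]])

```text
time_s: 21.42
tool_pos: [0.6596, -0.1824, 0.1161]
tool_rot: [64.3, 89.8, -32.0]
force: [1.0, 0.4, -0.3]
grip_width: 0.0001
```

Call:
drive_tool(offset=[[0,-0.0015,0],[0,-0.003,0],[0,-0.0045,0],[0,-0.006,0],[0,-0.0075,0],[0,-0.009,0]], angular=[[0,0,0],[0,0,0],[0,0,0],[0,0,0],[0,0,0],[0,0,0]])

```text
time_s: 22.18
tool_pos: [0.6521, -0.1815, 0.1164]
tool_rot: [77.1, 89.6, -19.2]
force: [5.8, -1.0, -2.0]
grip_width: 0.0004
```

```bash
python3 - <<'E'
from h import *
st()
E
```

```text
t 22.175 jig xy [ 0.1317 -0.0006] z 0.1164 jawyaw-jig 0.01 toolx [ 0.0065 -0.0023 -1.    ] Fjig [ 5.89 -0.32 -2.05] w 0.0004
```

Call:
drive_tool(offset=[[0.0005,-0.003,0],[0.001,-0.005,0],[0.0015,-0.007,0],[0.002,-0.009,0],[0.002,-0.011,0]], angular=[[0,0,0],[0,0,0.002],[0,0,0.004],[0,0,0.004],[0,0,0.004]])

```text
time_s: 22.8
tool_pos: [0.646, -0.1809, 0.1183]
tool_rot: [83.9, 88.7, -12.4]
force: [8.2, -1.3, 7.4]
grip_width: 0.0005
```

```bash
python3 - <<'E'
from h import *
st()
E
```

```text
t 22.8 jig xy [ 0.1256 -0.0006] z 0.1183 jawyaw-jig 0.02 toolx [ 0.0222 -0.0049 -0.9997] Fjig [ 8.24 -0.39  7.41] w 0.0005
```

Call:
drive_tool(offset=[[0,0.003,0],[0,0.007,0],[-0.004,0.012,0],[-0.01,0.012,0],[-0.0165,0.012,0],[-0.0165,0.012,0]], angular=[[0,0,0],[0,0,0.01],[0,0,0.022],[0,0,0.022],[0,0,0.022],[0,0,0.022]])

```text
time_s: 23.55
tool_pos: [0.6578, -0.1822, 0.136]
tool_rot: [86.6, 87.4, -9.7]
force: [-0.8, -0.2, -0.5]
grip_width: 0.0003
```

```bash
cat >> h.py <<'E'
def path(ths,xh=.085,w=.0105,rows=True):
    out=[]
    for t in ths:
        t=np.radians(t)
        a=.0927*np.sin(np.radians(23.5)-t) if t<np.pi/4 else .0823*np.sin(np.radians(20.6)-t)
        z=.05+.0823*np.cos(np.radians(20.6)-t)+.008
        p=j2w(xh+a+w,0); o,r=rel([p[0],p[1],z],Rdown(-96.31)); print(round(np.degrees(t),1),round(xh+a+w,4),round(z,4),np.round(o,4),np.round(r,3))
E
python3 - <<'E'
from h import *
st()
path([-4,0,5,10,15,20])
E
```

```text
t 23.55 jig xy [ 0.1375 -0.0006] z 0.136 jawyaw-jig 0.02 toolx [ 0.045  -0.0077 -0.999 ] Fjig [-0.78 -0.31 -0.52] w 0.0003
-4.0 0.1383 0.1328 [ 0.0032  0.0006 -0.0006] [ 0.     0.003 -0.046]
0.0 0.1325 0.135 [ 0.0008 -0.0051 -0.0006] [ 0.     0.003 -0.046]
5.0 0.1249 0.1373 [-0.0018 -0.0125 -0.0006] [ 0.     0.003 -0.046]
10.0 0.1171 0.1389 [-0.0038 -0.0202 -0.0006] [ 0.     0.003 -0.046]
15.0 0.1092 0.1399 [-0.0052 -0.0281 -0.0006] [ 0.     0.003 -0.046]
20.0 0.1012 0.1403 [-0.0059 -0.0361 -0.0006] [ 0.     0.003 -0.046]
```

Call:
drive_tool(offset=[[0.002,0.001,-0.0006],[0.002,0.001,-0.0006],[0.0008,-0.003,-0.0006],[-0.0005,-0.006,-0.0006],[-0.001,-0.009,-0.0006],[-0.0018,-0.0125,-0.0006],[-0.0028,-0.0155,-0.0006]], angular=[[0,0,-0.02],[0,0,-0.046],[0,0,-0.046],[0,0,-0.046],[0,0,-0.046],[0,0,-0.046],[0,0,-0.046]])

```text
time_s: 24.42
tool_pos: [0.6438, -0.1798, 0.139]
tool_rot: [55.5, 89.7, -40.8]
force: [6.2, 0.0, -1.7]
grip_width: 0.0004
```

```bash
python3 - <<'E'
from h import *
st()
path([5,10,15,20,25])
E
```

```text
t 24.425 jig xy [0.1233 0.0003] z 0.139 jawyaw-jig 0.03 toolx [ 0.0036 -0.0031 -1.    ] Fjig [ 6.11  0.71 -1.71] w 0.0004
5.0 0.1249 0.1373 [0.0018 0.0016 0.0002] [ 0.     0.003 -0.004]
10.0 0.1171 0.1389 [ 0.0001 -0.0061  0.0002] [ 0.     0.003 -0.004]
15.0 0.1092 0.1399 [-0.0009 -0.0141  0.0002] [ 0.     0.003 -0.004]
20.0 0.1012 0.1403 [-0.0014 -0.0221  0.0002] [ 0.     0.003 -0.004]
25.0 0.0931 0.1401 [-0.0012 -0.0302  0.0002] [ 0.     0.003 -0.004]
```

Force is 6 N, as expected. Pushing on along the arc.

Call:
drive_tool(offset=[[0,-0.003,0],[0,-0.006,0],[0,-0.0085,0],[-0.0005,-0.011,0],[-0.0005,-0.0135,0],[-0.0005,-0.016,0]], angular=[[0,0,-0.004],[0,0,-0.005],[0,0,-0.006],[0,0,-0.007],[0,0,-0.008],[0,0,-0.008]])

```text
time_s: 25.18
tool_pos: [0.6303, -0.1783, 0.1417]
tool_rot: [41.8, 89.8, -54.5]
force: [5.3, -0.7, 1.9]
grip_width: 0.0005
```

```bash
python3 - <<'E'
from h import *
st()
path([15,20,25,30,35])
E
```

```text
t 25.175 jig xy [0.1098 0.0003] z 0.1417 jawyaw-jig 0.03 toolx [ 0.0025 -0.0035 -1.    ] Fjig [ 5.39 -0.15  1.86] w 0.0005
15.0 0.1092 0.1399 [ 0.0018 -0.0006  0.0003] [ 0.001  0.003 -0.003]
20.0 0.1012 0.1403 [ 0.0014 -0.0086  0.0003] [ 0.001  0.003 -0.003]
25.0 0.0931 0.1401 [ 0.0016 -0.0167  0.0003] [ 0.001  0.003 -0.003]
30.0 0.085 0.1392 [ 0.0025 -0.0248  0.0003] [ 0.001  0.003 -0.003]
35.0 0.077 0.1377 [ 0.0039 -0.0328  0.0003] [ 0.001  0.003 -0.003]
```

Call:
drive_tool(offset=[[0,-0.003,0],[0.0003,-0.006,0],[0.0006,-0.009,0],[0.001,-0.012,0],[0.0015,-0.015,0],[0.002,-0.018,0],[0.002,-0.021,0]], angular=[[0,0,-0.003],[0,0,-0.003],[0,0,-0.004],[0,0,-0.004],[0,0,-0.004],[0,0,-0.004],[0,0,-0.004]])

```text
time_s: 26.05
tool_pos: [0.6108, -0.1761, 0.1413]
tool_rot: [37.7, 89.7, -58.5]
force: [4.2, 0.4, 3.6]
grip_width: 0.0003
```

```bash
python3 - <<'E'
from h import *
st()
path([25,30,35,40,44,50])
E
```

```text
t 26.05 jig xy [0.0901 0.0003] z 0.1413 jawyaw-jig 0.04 toolx [ 0.0025 -0.004  -1.    ] Fjig [4.08 0.88 3.56] w 0.0003
25.0 0.0931 0.1401 [0.0013 0.003  0.0003] [ 0.001  0.004 -0.003]
30.0 0.085 0.1392 [ 0.0021 -0.0051  0.0003] [ 0.001  0.004 -0.003]
35.0 0.077 0.1377 [ 0.0036 -0.0131  0.0003] [ 0.001  0.004 -0.003]
40.0 0.0692 0.1356 [ 0.0057 -0.0209  0.0003] [ 0.001  0.004 -0.003]
44.0 0.063 0.1335 [ 0.0077 -0.0271  0.0002] [ 0.001  0.004 -0.003]
50.0 0.0551 0.1297 [ 0.0115 -0.035   0.0002] [ 0.001  0.004 -0.003]
```

Call:
drive_tool(offset=[[0.0005,-0.003,0],[0.001,-0.006,0],[0.0015,-0.009,0],[0.0025,-0.012,0],[0.0035,-0.015,0],[0.0045,-0.018,0]], angular=[[0,0.002,-0.003],[0,0.002,-0.003],[0,0.003,-0.004],[0,0.003,-0.004],[0,0.003,-0.004],[0,0.003,-0.004]])

```text
time_s: 26.8
tool_pos: [0.5923, -0.1741, 0.1365]
tool_rot: [-69.6, 89.9, -165.9]
force: [3.4, -0.7, 2.2]
grip_width: 0.0005
```

```bash
python3 - <<'E'
from h import *
st()
path([35,40,44,50,55,60,65])
shot('scene','s8')
c=cv2.imread('pics/s8.png');cv2.imwrite('pics/s8b.png',cv2.resize(c[180:320,150:310],None,fx=4,fy=4,interpolation=cv2.INTER_CUBIC))
E
```

```text
t 26.8 jig xy [0.0715 0.0002] z 0.1365 jawyaw-jig 0.03 toolx [-2.e-03 -5.e-04 -1.e+00] Fjig [ 3.41 -0.35  2.21] w 0.0005
35.0 0.077 0.1377 [-0.0013  0.0055  0.0002] [0.001 0.001 0.002]
40.0 0.0692 0.1356 [ 0.0008 -0.0024  0.0002] [0.001 0.001 0.002]
44.0 0.063 0.1335 [ 0.003  -0.0085  0.0002] [0.001 0.001 0.002]
50.0 0.0551 0.1297 [ 0.0068 -0.0164  0.0002] [0.001 0.001 0.002]
55.0 0.049 0.1259 [ 0.0106 -0.0225  0.0002] [0.001 0.001 0.002]
60.0 0.0433 0.1216 [ 0.0149 -0.0282  0.0002] [0.001 0.001 0.002]
65.0 0.0379 0.1168 [ 0.0197 -0.0336  0.0002] [0.001 0.001 0.002]
```

View pics/s8b.png

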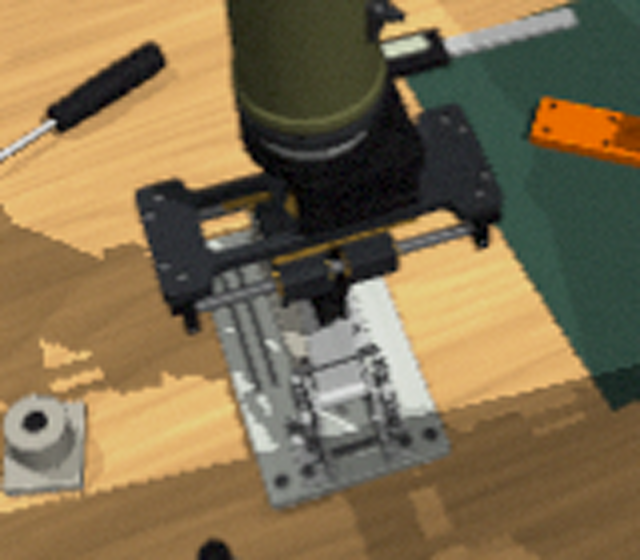

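Call:
drive_tool(offset=[[0.0008,-0.003,0],[0.0018,-0.006,0],[0.003,-0.009,0],[0.0045,-0.012,0],[0.006,-0.015,0],[0.008,-0.018,0]], angular=[[0,0,0.001],[0,0,0],[0,0,0],[0,0,0],[0,0,0],[0,0,0]])

```text
time_s: 27.6
tool_pos: [0.5734, -0.172, 0.1281]
tool_rot: [-79.1, 89.8, -175.4]
force: [0.8, 0.1, 2.6]
grip_width: 0.0005
```

```bash
python3 - <<'E'
from h import *
st()
path([50,55,60,65,70,75])
E
```

```text
t 27.6 jig xy [0.0525 0.0002] z 0.1281 jawyaw-jig 0.03 toolx [-3.5e-03 -3.0e-04 -1.0e+00] Fjig [0.8  0.22 2.6 ] w 0.0005
50.0 0.0551 0.1297 [-0.0016  0.0026  0.0003] [0.001 0.001 0.003]
55.0 0.049 0.1259 [ 0.0022 -0.0035  0.0002] [0.001 0.001 0.003]
60.0 0.0433 0.1216 [ 0.0065 -0.0092  0.0002] [0.001 0.001 0.003]
65.0 0.0379 0.1168 [ 0.0114 -0.0145  0.0002] [0.001 0.001 0.003]
70.0 0.033 0.1116 [ 0.0166 -0.0194  0.0002] [0.001 0.001 0.003]
75.0 0.0286 0.1059 [ 0.0223 -0.0238  0.0002] [0.001 0.001 0.003]
```

Call:
drive_tool(offset=[[0.001,-0.003,0],[0.003,-0.006,0],[0.005,-0.009,0],[0.0075,-0.012,0],[0.01,-0.0145,0],[0.013,-0.017,0],[0.0155,-0.0195,0]], angular=[[0,0,0.001],[0,0,0.002],[0,0,0.002],[0,0,0.002],[0,0,0.002],[0,0,0.002],[0,0,0.002]])

```text
time_s: 28.48
tool_pos: [0.5534, -0.1699, 0.1123]
tool_rot: [-74.4, 89.9, -170.7]
force: [0.1, 0.1, -0.8]
grip_width: 0.0003
```

```bash
python3 - <<'E'
from h import *
st()
path([65,70,75])
shot('scene','s9')
c=cv2.imread('pics/s9.png');cv2.imwrite('pics/s9b.png',cv2.resize(c[180:320,150:310],None,fx=4,fy=4,interpolation=cv2.INTER_CUBIC))
E
```

```text
t 28.475 jig xy [0.0324 0.0001] z 0.1123 jawyaw-jig 0.03 toolx [-2.4e-03 -4.0e-04 -1.0e+00] Fjig [ 0.11  0.11 -0.81] w 0.0003
65.0 0.0379 0.1168 [-0.0045  0.0055  0.0001] [0.    0.001 0.002]
70.0 0.033 0.1116 [0.0008 0.0006 0.0001] [0.    0.001 0.002]
75.0 0.0286 0.1059 [ 0.0064 -0.0038  0.0001] [0.    0.001 0.002]
```

View pics/s9b.png

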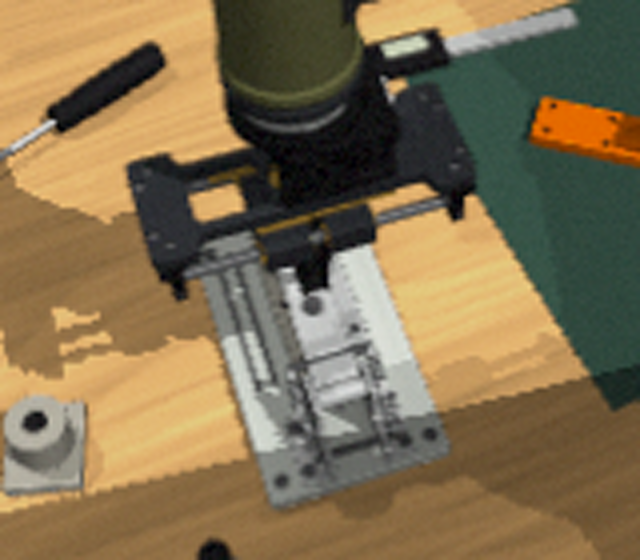

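Call:
drive_tool(offset=[[-0.03,0,0],[-0.07,0,0],[-0.11,-0.02,0],[-0.12,-0.05,0],[-0.12,-0.075,0],[-0.12,-0.08,0],[-0.12,-0.08,0]], angular=[[0,0,0],[0,0,0],[0,0,0],[0,0,0],[0,0,0],[0,0,0],[0,0,0]])

```text
time_s: 29.4
tool_pos: [0.4741, -0.1611, 0.2323]
tool_rot: [-70.7, 89.9, -167.0]
force: [-0.1, -1.1, 0.2]
grip_width: 0.0003
```

```bash
python3 - <<'E'
from h import *
st()
shot('top','t10')
wshot('w10');c=cv2.imread('pics/w10.png');cv2.imwrite('pics/w10b.png',cv2.resize(c[:250,150:350],None,fx=4,fy=2.4,interpolation=cv2.INTER_CUBIC))
E
```

```text
t 29.4 jig xy [-0.0474  0.0001] z 0.2323 jawyaw-jig 0.02 toolx [-2.5e-03 -6.0e-04 -1.0e+00] Fjig [ 0.07 -1.13  0.18] w 0.0003
```

View pics/w10b.png

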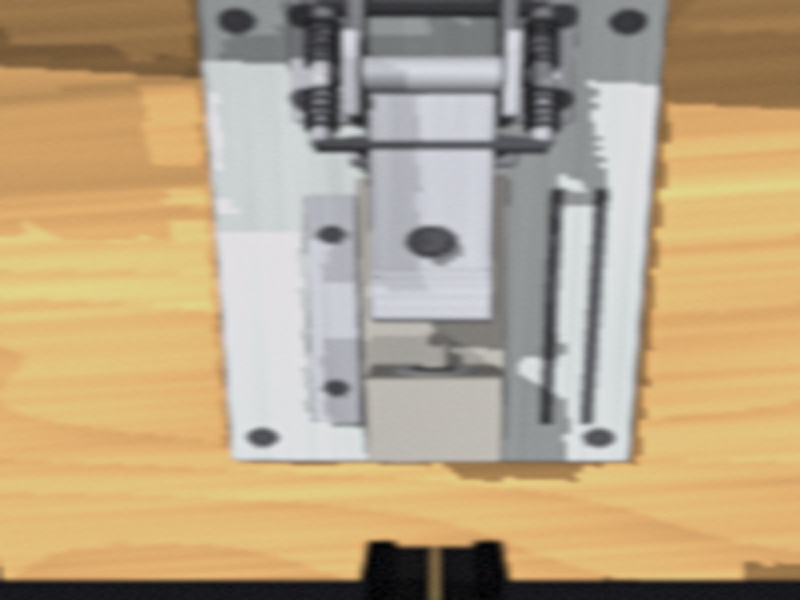

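View pics/t10.png

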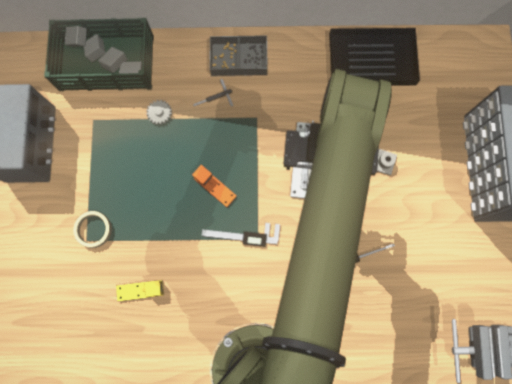

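```bash
python3 - <<'E'
from h import *
f=lambda l:(np.array(l)+.5)/np.array((4,2.4))-.5+(150,0)
for n,l,b in [('w5',[(364,381),(503,380),(503,466),(365,466)],[(228,467),(636,467)]),('w10',[(368,378),(502,378),(502,460),(368,460)],[(233,460),(632,460)])]:
    w=pickle.load(open(n+'.pkl','rb'));q=np.array([w2j(P) for P in onplane(f(l),w,.058,w['T'])]);print(n,q.round(4).tolist(),'mean',q.mean(0).round(4));print([w2j(P).round(4).tolist() for P in onplane(f(b),w,.012,w['T'])])
E
```

```text
w5 [[-0.0318, 0.0171], [-0.0314, -0.0172], [-0.0685, -0.0178], [-0.0685, 0.0174]] mean [-0.0501 -0.0001]
[[-0.0833, 0.0598], [-0.0833, -0.0593]]
w10 [[-0.0321, 0.017], [-0.0321, -0.0171], [-0.0685, -0.0177], [-0.0685, 0.0176]] mean [-0.0503 -0.    ]
[[-0.0829, 0.0604], [-0.0829, -0.0592]]
```

```bash
python3 -c "
from h import *
print(sign_off()); st()"
```

```text
the job is handed in; nothing more can be done
None
the job is handed in; nothing more can be done
```

The bracket is home in the jig and the hold-down flap is clamped over its foot. I handed the job in at about 29.5 s of the 66 s allowed. `sign_off()` gives no verdict, so what follows rests on my own checks.

**Bracket:** I gripped it by the housing and set it on the bed. I felt for the fence (light contact, about 3.4 N) and backed off about 0.5 mm. Then I slid it until it met the stop screw and pressed it there at about 6 N for over 0.2 s, with the flap still open. After that I eased the force off and let go.

**Flap:** My first push had the fingertips too low and added a downward move. The wrist force reached about 11 N, under the 15 N limit. I backed off, raised the tips to tab height and pushed along the tab's arc. The readings there stayed at 6.4 N or less until it snapped over, then fell to zero.

**Last checks:**
- **Flap position:** the final wrist picture shows the flap lying across the foot. I did not measure its angle or clamping force.
- **Bracket position:** it moved no more than 0.3 mm between release and clamping, and its side is within about 0.5 mm of the fence position I felt.
- **Other things on the bench:** those visible in the last top picture look unmoved, but the arm hid the oil bottle and part of the screwdriver. I never felt contact with either.
- **Robot:** the arm was clear of everything, with the tool above the bench at 0.23 m.

**Disagreement:** while I was pressing on the stop, the tool tilted by up to 0.6°. I straightened it before letting go of the bracket.

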